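# Key the vial carousel home and swing its hold-down lever across the gate

### The job

Make the headspace sampler ready to run: turn the vial carousel by its centre handle until its keyway meets the key and it drops fully home, then lift the hold-down lever out of its notch, take it across the gate and let it down fully into the other notch, so that its pad holds the carousel down. Do not bump the parked needle arm above the lever, and leave the loose things on the deck and bench where they are.

Things in the scene. Friction and masses are not known exactly. Their poses are not given: they have to be found in the camera images.
- sampler: Fixed headspace sampler: white deck 360 x 600 mm, top 20 mm above the bench, with vial carousel, hold-down lever, gate and, at its -y end, a 320 mm tower carrying the needle arm. Origin on the bench under the deck; x points away from the robot, y left. Position and yaw vary. In this frame (mm) the carousel axis is at (40, 130), the lever column at (60, -50), both vertical.
- carousel_turn (a joint): Carousel angle about its vertical axis, rad, positive counter-clockwise from above. 0 = keyway over key, tab at pointer. Starts at 0.4 to 1.2: turn it clockwise to 0. Turns easily (under 0.1 Nm). Within about 0.05 rad of 0 it drops under its own weight (0.5 to 0.8 kg), but fingers gripping the handle tightly may hold it up until they open.
- carousel_rise (a joint): Height of the carousel above its home seat, m. About 0.008 while its sleeve rides on top of the key, 0 when it has dropped fully home. It is captive on its spindle: it cannot be taken off.
- carousel_handle (a point): Centre of the carousel's black handle bar, on its axis: 60 long, 16 wide, 36 mm tall; the point is half-way up it, 18 mm below its top, 142 mm above the bench when home, 150 before, always 29 mm above the vial tops. The point's x axis runs along the bar, which lies along the sampler's x at carousel_turn 0. Aluminium carousel, 176 mm across, eleven capped vials, one empty place. Nothing stands above it.
- index_tab (a point): Outer end of the small tab (12 mm wide) on the carousel's rim beside the empty vial place, 101 mm from the axis, in line with the keyway.
- pointer (a point): Tip of the fixed pointer post on the deck, 107 mm from the carousel axis towards the sampler's +y, in line with the key. The tab stands at it when the carousel is keyed.
- lever_knob (a point): Centre of the black ball knob (36 mm) on the end of the lever's 14 mm rod; 145 mm from the column axis, 175 mm above the bench when down. The rod runs from it to the column, away from the robot. It moves only straight up and in a level arc about the column. Because of the needle arm, reach it from the robot's side, tool tilted 25 to 45 degrees, the hand leaning back to the robot.
- column (a point): Point on the vertical axis of the lever's column, at the height of the lever rod when it is down (175 mm).
- open_notch (a point): Where the knob's centre stands when the lever is fully down in the open notch, as at the start: sampler frame (-71, 11, 175).
- locked_notch (a point): Where the knob's centre stands when the lever is fully down in the locked notch: sampler frame (-71, -111, 175).
- lever_lift (a joint): How far the lever (handle, knob and finger together) is raised straight up, m. 0 = down in a notch; it must exceed 0.018 to pass over the land between the notches; stop at 0.032. Weight and a spring press it down with 5 to 7 N, so it drops into a notch when let go over one.
- lever_swing (a joint): Lever angle about the column, rad: 0 = open notch, 0.873 = locked notch; growing counter-clockwise from above, knob going to the sampler's -y. Play 0.03 rad in a notch. Turns easily, stays where left. The gate is an upright curved plate at 90 mm radius; the rod passes through its level slot, with a notch 20 mm wide, 18 mm deep, down at either end.
- pad (a point): Underside of the 24 mm rubber pad at the end of the lever's hold-down finger, a level rod 181 mm long. In the locked notch it stands 0.5 mm above the middle of the carousel handle if the carousel is home; a carousel still riding high keeps the lever from going fully down (the pad gives a few mm).
- needle_arm: Parked needle arm, fixed and delicate: white beam 42 mm deep, 268 to 314 mm above the bench, over sampler y -340 to -20 mm. Its front face (sampler x = -56 mm) is only 15 mm beyond the knob's centre in either notch. A black needle carriage hangs behind it near the tower, down to 216 mm. Origin as the sampler's.
- vial_rack: Bystander: loose black vial rack with an aluminium top and six vials, 60 x 120 x 55 mm, on the deck in front of the carousel. Origin under its centre.
- septa_jar: Bystander: loose small jar, 48 mm across, 55 mm tall, on the deck's front. Origin under its centre.
- spanner: Bystander: loose steel spanner 150 mm long, lying on the deck behind the column. Origin at its underside.
- beaker: Bystander: loose glass beaker, 70 mm across, 90 mm tall, on the bench near the robot. Origin under its centre.
- wash_bottle: Bystander: loose clear bottle, 66 mm across, 170 mm tall, on the bench to the left. Origin under its centre.
- cap_crimper: Bystander: loose hand crimper about 210 mm long, lying on the bench at the front left. Origin at its underside between the handles.
- reagent_bottle: Bystander: loose amber bottle, 72 mm across, 120 mm tall, on the bench to the left. Origin under its centre.

How it is judged:
By the outcome, as a careful person would: the job done as asked, in the order asked, and still so for the second after the job is handed in, with the robot touching nothing.
It also fails if it takes over 59 s, if anything falls off the work surface, if the arm or the gripper's body presses on something with over 40 N, if the wrist force passes 120 N, or if a joint passes its speed limit or range.

### The arm

A 6-joint arm with a two-finger parallel gripper is mounted at the origin on the work surface. World frame = base frame: x ahead of the robot, y to its left, z up, the work surface at z = 0. Lengths are in m, angles in rad, forces in N, time in s.
With the tool pointing down it reaches from about 0.25 to 0.725 m from the base axis. Payload 4 kg.
Tool frame: the origin (TCP) lies on the centre line of the jaws, within the pads' length; the fingertips stand 19 mm ahead of it and the grasp point (between the pads) is the TCP; z points along the fingers, y is the direction in which the jaws open and shut (so a half turn about z gives the same grasp; the last joint's range is limited). The gripper opens to 85 mm and grips with 20 to 120 N. Pads are 22 mm wide; open, the fingers measure 114 mm over their backs; the gripper's body (76 mm by 85 mm) begins 54 mm behind the grasp point. The pads swing forward as they close: fully open they stand 13 mm farther back than shut.
Start: joints at [-1.262, 0.241, 0.005, 1.335, 0, 1.571], TCP at [0.152, -0.476, 0.25] pointing down, gripper open.
Joint ranges: [-2.72, 2.72], [-1.05, 1.87], [-1.09, 1.28], [-1.99, 2.15], [-1.42, 1.44], [-3.14, 3.14]. Speed limits (rad/s): [2.79, 2.79, 3.14, 3.14, 3.14, 3.14].

### API

Orientations are given as a unit quaternion [x, y, z, w].
In Python, from workcell import bot gives the robot as it stands. The module is installed in compiled form; this text tells all that it offers.
- The arm moves only by the shell command python3 -m handwheel 'ROWS' [OPENING]. ROWS is JSON, a list of rows, each an object of numbers: "dx", "dy", "dz": the shift along the tool's x, y, z as a fraction of full scale; "ax", "ay", "az": the turn, a rotation vector about the tool's x, y, z as a fraction of full scale. In form: [{"dx": .., "dy": .., "dz": .., "ax": .., "ay": .., "az": ..}, ...]. A call has 1 to 12 rows; each row shifts and turns the commanded pose from where the row before left it, along the tool's axes as they then stand; what a row does not reach is not made up. Full scale, the value 1, is 2.5 cm for a shift and 0.15 rad for a turn. A row lasts 1/10 s, in which the tool goes at most 50 mm and 8.59 degrees, less where a joint would pass 70% of its speed; a pose out of reach is approached as far as the arm can. A call with a number of a shift or a turn outside -1 to 1 is refused whole. A call with a gripper value outside its range is refused whole. OPENING is the gripper's target within -1 to 1 (fully open at 1, half-way at 0, shut at -1), set as the call begins (- or left out, the last holds). The fingers move at their own pace and stop on an object; the grip force is fixed at half the most. Time passes only in rows, so rows that do not move let the fingers close. It gives the time, the measured TCP pose, the force and the opening at its end, in the units of the state.
- bot.get_obs(): the state, without advancing time (a new reading comes with each control period).
- bot.camera(name): name is "side" or "top" or "wrist"; returns a dict with "img" (420x560x3 uint8, red, green, blue), "intrinsics" (3x3 intrinsics, pixels), "eye" and "rotation" of the camera in the world. Camera axes: x right, y down, z forward; pixel columns grow to the right and rows downward; lengths in m; the calibration is good to about 2 mm. A picture is of the moment at which its call begins. There is no depth.
- bot.job_done(): hands the job in, once; it reports no verdict.
Trained networks look in a picture, given as the dict that the camera call returned (one of the last four; its "shot" number tells which), for a name from the list of things; names that differ only in an ending like _2 or _b are one class to them, and where a whole thing is asked for, a point or a joint stands for the part that bears it (a point fixed in the world has none). Each returns a list of dicts, best first, with "confidence" (0 to 1); they miss things now and then, are a little off and sometimes report something else, mostly with a low value. They report only what shows in the picture. A call takes as long as a camera call.
- bot.trace(thing, picture): "region" (420x560 bool, what is visible of it) and "rect" ([centre column, centre row, width, height] in pixels, round what is visible of it).
The state is a dict: "clock": time; "joint_pos": joint angles; "joint_vel": joint speeds; "tau": joint torques, N m; "eef_pos": TCP position; "tool_rot": TCP orientation; "ft_force": force on the tool from outside, world axes, zero at the start; "ft_torque": the same for the moment, N m; "grip_width": finger opening in m.
Only numpy, scipy, OpenCV 4.12 (cv2) and the standard library are available. Lean on these libraries where they do the work, as an engineer would, in place of code of your own. Each camera call takes 0.05 s, during which the arm holds its last target.

## Working session

There is one attempt and no reset: what is moved stays moved. The work goes in short steps, Python scripts to look and compute and a shell command to move; the robot and the scene stay as the last step left them, time stands still between calls to the robot, and variables do not carry over. Pictures are saved under pics/ and viewed, and the job is handed in when it is done.

```bash
mkdir -p pics; ls; cat > h.py <<'E'
import numpy as np, cv2
from workcell import bot
def snap(n,f):
    c=bot.camera(n); cv2.imwrite('pics/'+f,c['img'][:,:,::-1]); return c
def proj(c,p):
    q=np.array(c['rotation']).T@(np.array(p)-c['eye']); u=np.array(c['intrinsics'])@q; return u[:2]/u[2]
def ray(c,u,v,z):
    d=np.array(c['rotation'])@np.linalg.inv(c['intrinsics'])@np.array([u,v,1.]); e=np.array(c['eye']); return e+d*(z-e[2])/d[2]
E
python3 - <<'E'
from h import *
o=bot.get_obs(); print(o)
for n in['top','side']:
    c=snap(n,n+'0.png'); print(n,c['eye'],c['rotation'],c['intrinsics'])
    for t in['carousel_handle','index_tab','pointer','lever_knob','sampler','needle_arm','vial_rack','septa_jar','carousel_turn','column','pad','beaker','wash_bottle']:
        try:
            r=bot.trace(t,c); print(t,[(round(x['confidence'],2),np.round(x['rect'],1).tolist()) for x in r[:2]])
        except Exception as e: print(t,e)
E
```

```text
pics
{'clock': 0.0, 'joint_pos': array([-1.26201784e+00,  2.41444557e-01,  3.70021527e-03,  1.33519459e+00,
       -4.12850347e-06,  1.57081179e+00]), 'joint_vel': array([-1.27848287e-03,  9.94352264e-06, -1.94720753e-04,  1.54618459e-03,
       -4.43369040e-04, -1.71500091e-03]), 'tau': array([ 1.18286487e-03, -3.72317934e+01,  2.52406651e+01,  1.70269929e-02,
        1.01644246e-04,  5.54802540e-06]), 'eef_pos': array([ 0.15176361, -0.47577994,  0.24938798]), 'tool_rot': array([ 9.88106257e-01,  1.53768908e-01, -1.66788971e-04, -1.05824002e-03]), 'ft_force': array([ 0.53299402, -0.0753562 ,  0.45739871]), 'ft_torque': array([-0.02106804, -0.03249407, -0.00625622]), 'grip_width': 0.08545252543150562}
top [0.46151659 0.02825997 1.49345337] [-0.7042992   0.70916452 -0.01696188  0.02757915] [[414.42052204   0.         277.17967677]
 [  0.         414.42052204 201.55113785]
 [  0.           0.           1.        ]]
carousel_handle [(0.62, [257.9, 174.5, 50.9, 53.2]), (0.6, [360.1, 180.7, 115.9, 30.4])]
index_tab [(0.94, [256.1, 176.4, 47.0, 52.0]), (0.41, [288.1, 166.2, 51.1, 90.0])]
p
[... 1053 characters left out ...]
ointer [(0.68, [308.4, 254.1, 141.1, 168.5]), (0.47, [294.1, 223.1, 26.1, 105.0])]
lever_knob [(0.88, [315.5, 203.1, 95.0, 40.4])]
sampler [(0.82, [308.9, 254.3, 141.8, 166.1]), (0.69, [316.2, 196.1, 44.2, 47.6])]
needle_arm [(0.59, [294.9, 224.0, 26.5, 104.3]), (0.17, [313.4, 205.5, 100.3, 48.4])]
vial_rack [(0.68, [260.8, 198.1, 25.1, 29.6])]
septa_jar [(0.66, [258.1, 236.2, 18.5, 20.1]), (0.41, [307.8, 255.2, 140.5, 168.8])]
carousel_turn [(0.86, [318.4, 192.6, 43.9, 49.1])]
column [(0.83, [307.6, 254.5, 136.4, 167.4])]
pad [(0.79, [317.5, 202.8, 96.0, 38.7])]
beaker [(0.84, [192.9, 365.7, 26.4, 42.2]), (0.61, [306.5, 254.2, 142.8, 168.8])]
wash_bottle [(0.95, [274.8, 133.9, 15.5, 39.6])]
```

```bash
sed -i "s/np.array(c\['rotation'\])/R.from_quat(c['rotation']).as_matrix()/g; 1a from scipy.spatial.transform import Rotation as R" h.py
python3 - <<'E'
import cv2
a=cv2.imread('pics/top0.png')[100:300,140:450]; cv2.imwrite('pics/t0z.png',cv2.resize(a,None,fx=2.5,fy=2.5,interpolation=cv2.INTER_CUBIC))
a=cv2.imread('pics/side0.png')[120:390,150:430]; cv2.imwrite('pics/s0z.png',cv2.resize(a,None,fx=2.2,fy=2.2,interpolation=cv2.INTER_CUBIC))
E
```

```text
(no output)
```

View pics/t0z.png

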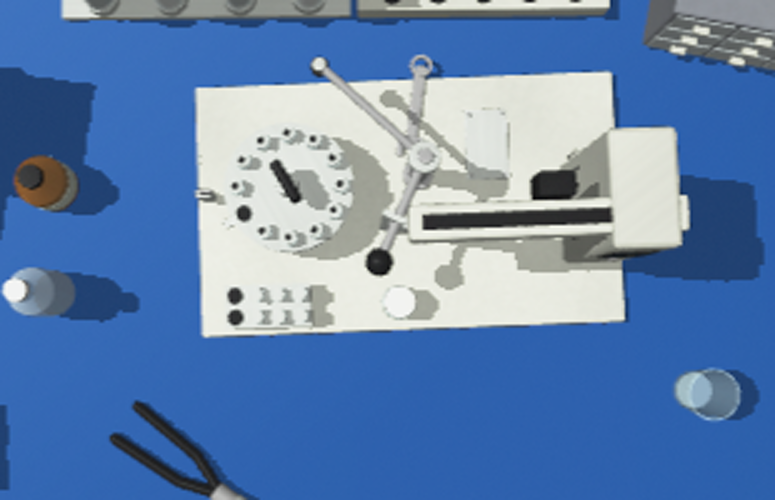

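View pics/s0z.png

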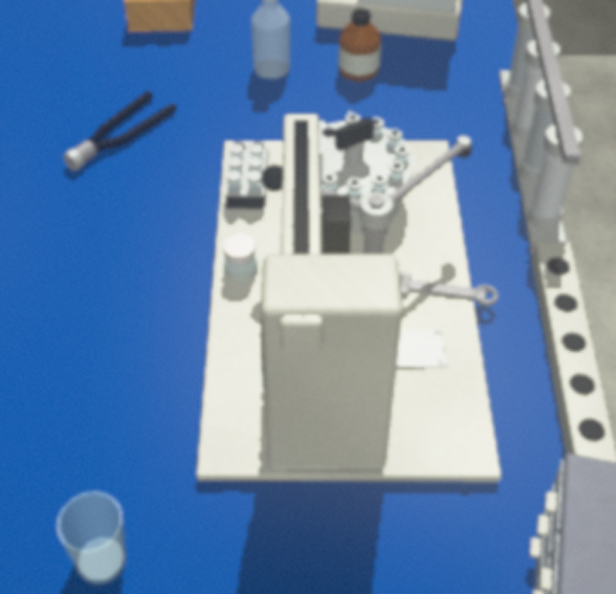

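```bash
python3 - <<'E'
from h import *
c=bot.camera('top')
z=lambda u,v,h: ray(c,140+(u+.5)/2.5-.5,100+(v+.5)/2.5-.5,h)
cs=[z(196,88,.02),z(612,72,.02),z(624,321,.02),z(203,336,.02)]
for p in cs: print(p.round(4))
# fit: sampler coords corners (180,300),(180,-300),(-180,-300),(-180,300)
S=np.array([[.18,.3],[.18,-.3],[-.18,-.3],[-.18,.3]]);W=np.array(cs)[:,:2]
def fit(S,W):
    a=S-S.mean(0);b=W-W.mean(0);H=a.T@b;th=np.arctan2(H[0,1]-H[1,0],H[0,0]+H[1,1]);Rm=np.array([[np.cos(th),-np.sin(th)],[np.sin(th),np.cos(th)]]);t=W.mean(0)-Rm@S.mean(0);return th,t,W-(S@Rm.T+t)
print(fit(S,W))
P=dict(knob=(z(378,261,.175),(-.071,.011)),hand=(z(286.5,181,.168),(.04,.13)),col=(z(425,155,.2),(.06,-.05)))
for k,(w,s) in P.items(): print(k,w.round(4),s)
print(fit(np.vstack([S]+[np.array(s) for w,s in P.values()]),np.vstack([W]+[w[:2] for w,s in P.values()])))
a,b=z(275,162,.168),z(298,200,.168); d=a-b; print(np.arctan2(d[1],d[0]),np.linalg.norm(d))
d=z(244,213,.12)-z(286.5,181,.168);print(np.arctan2(-d[0],d[1]))
E
```

```text
[0.797  0.2617 0.02  ]
[ 0.8144 -0.3368  0.02  ]
[ 0.4576 -0.3456  0.02  ]
[0.4402 0.2508 0.02  ]
(np.float64(0.02873434265384843), array([ 0.62729915, -0.04245668]), array([[-0.00157808, -0.00089554],
       [-0.00146044,  0.00041115],
       [ 0.00163141,  0.00192914],
       [ 0.00140712, -0.00144476]]))
knob [0.5363 0.0041 0.175 ] (-0.071, 0.011)
hand [0.6408 0.121  0.168 ] (0.04, 0.13)
col [ 0.6679 -0.0556  0.2   ] (0.06, -0.05)
(np.float64(0.031779917248014364), array([ 0.61831084, -0.02744603]), array([[ 0.00834006, -0.0164265 ],
       [ 0.00663119, -0.01517509],
       [ 0.00968987, -0.01256119],
       [ 0.01129209, -0.01587982],
       [-0.01068857,  0.02285413],
       [-0.01332589,  0.01726627],
       [-0.01193877,  0.01992219]]))
0.53743626733641 0.05767811740918423
0.5385962917756864
```

```bash
python3 -m handwheel '[{"dx":0.7,"dy":-0.6,"dz":-0.9},{"dx":0.9,"dy":-0.82,"dz":-0.9},{"dx":0.9,"dy":-0.82,"dz":-0.9},{"dx":0.9,"dy":-0.82,"dz":-0.9},{"dx":0.9,"dy":-0.82,"dz":-0.9},{"dx":0.9,"dy":-0.82,"dz":-0.9},{"dx":0.9,"dy":-0.82,"dz":-0.9},{"dx":0.9,"dy":-0.82,"dz":-0.9},{"dx":0.9,"dy":-0.82,"dz":-0.9},{"dx":0.9,"dy":-0.82},{"dx":0.9,"dy":-0.82},{"dx":0.9,"dy":-0.82}]' 1
python3 -m handwheel '[{"dx":0.9,"dy":-0.82},{"dx":0.9,"dy":-0.82},{"dx":0.9,"dy":-0.82},{"dx":0.9,"dy":-0.82},{"dx":0.9,"dy":-0.82},{"dx":0.9,"dy":-0.82},{"dx":0.9,"dy":-0.82},{"az":-0.76},{"az":-0.76},{}]'
python3 - <<'E'
from h import *
c=snap('wrist','w1.png'); print(c['eye'],c['rotation'],c['intrinsics'][0]); o=bot.get_obs(); print(o['eef_pos'],o['tool_rot'],o['joint_pos'])
im=cv2.resize(c['img'][:,:,::-1],None,fx=1.4,fy=1.4,interpolation=cv2.INTER_CUBIC);cv2.imwrite('pics/w1z.png',im)
E
```

```text
[ 0.21457989 -0.45636959  0.37371839] [ 0.80085554 -0.58453196 -0.0768363   0.10511413] [343.11542526   0.         279.6086405 ]
[ 0.15196368 -0.47635355  0.25030861] [ 9.88105325e-01  1.53778630e-01  8.22553453e-06 -7.14259440e-06] [-1.26199812e+00  2.40617251e-01  5.02815313e-03  1.33521881e+00
  1.84523274e-05  1.57081201e+00]invalid input
invalid input
```

View pics/w1z.png

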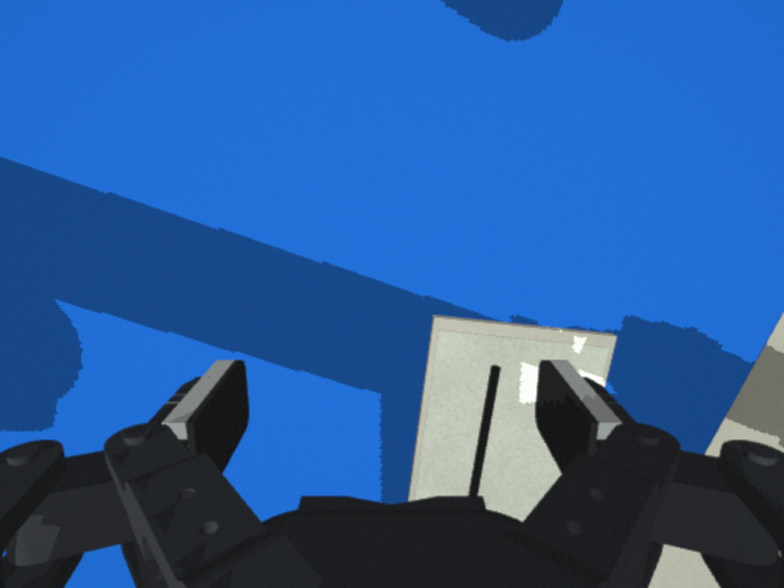

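The moves were refused, so nothing moved. The picture shows only the bench beside the robot, with the fingers open. I expect each row needs all six keys.

```bash
python3 -m handwheel '[{"dx":0.7,"dy":-0.6,"dz":-0.9,"ax":0,"ay":0,"az":0},{"dx":0.9,"dy":-0.82,"dz":-0.9,"ax":0,"ay":0,"az":0},{"dx":0.9,"dy":-0.82,"dz":-0.9,"ax":0,"ay":0,"az":0},{"dx":0.9,"dy":-0.82,"dz":-0.9,"ax":0,"ay":0,"az":0},{"dx":0.9,"dy":-0.82,"dz":-0.9,"ax":0,"ay":0,"az":0},{"dx":0.9,"dy":-0.82,"dz":-0.9,"ax":0,"ay":0,"az":0},{"dx":0.9,"dy":-0.82,"dz":-0.9,"ax":0,"ay":0,"az":0},{"dx":0.9,"dy":-0.82,"dz":-0.9,"ax":0,"ay":0,"az":0},{"dx":0.9,"dy":-0.82,"dz":-0.9,"ax":0,"ay":0,"az":0},{"dx":0.9,"dy":-0.82,"dz":0,"ax":0,"ay":0,"az":0}]' 1
```

```text
clock: 2.5
eef_pos: [0.302, -0.2188, 0.4558]
tool_rot: [0.988, 0.154, 0.002, 0.002]
ft_force: [0.4, -0.6, 0.6]
grip_width: 0.0856
```

```bash
python3 -m handwheel '[{"dx":0.9,"dy":-0.82,"dz":0,"ax":0,"ay":0,"az":0},{"dx":0.9,"dy":-0.82,"dz":0,"ax":0,"ay":0,"az":0},{"dx":0.9,"dy":-0.82,"dz":0,"ax":0,"ay":0,"az":0},{"dx":0.9,"dy":-0.82,"dz":0,"ax":0,"ay":0,"az":0},{"dx":0.9,"dy":-0.82,"dz":0,"ax":0,"ay":0,"az":0},{"dx":0.9,"dy":-0.82,"dz":0,"ax":0,"ay":0,"az":0},{"dx":0.9,"dy":-0.82,"dz":0,"ax":0,"ay":0,"az":0},{"dx":0.9,"dy":-0.82,"dz":0,"ax":0,"ay":0,"az":-0.76},{"dx":0,"dy":0,"dz":0,"ax":0,"ay":0,"az":-0.76},{"dx":0,"dy":0,"dz":0,"ax":0,"ay":0,"az":0}]'
cat > look.py <<'E'
import sys
from h import *
n,f=sys.argv[1:3]
c=snap(n,f); print(c['eye'],c['rotation'],c['intrinsics'][0]); o=bot.get_obs(); print(o['clock'],o['eef_pos'],o['tool_rot'],o['joint_pos'].round(3),o['ft_force'].round(1))
import pickle;pickle.dump({k:np.array(c[k]) for k in('eye','rotation','intrinsics')},open('pics/'+f+'.pkl','wb'))
im=cv2.resize(c['img'][:,:,::-1],None,fx=1.4,fy=1.4,interpolation=cv2.INTER_CUBIC);cv2.imwrite('pics/z_'+f,im)
E
python3 look.py wrist w2.png
```

```text
clock: 3.5
eef_pos: [0.4228, -0.0077, 0.4525]
tool_rot: [0.964, 0.266, -0.0, -0.0]
ft_force: [0.4, -0.8, 0.2]
grip_width: 0.0851
[0.4793794  0.02597342 0.57589721] [ 0.8625548  -0.48884077 -0.06445876  0.11348564] [343.11542526   0.         279.6086405 ]
3.55 [ 0.42260922 -0.00818592  0.45272564] [ 9.64377544e-01  2.64529636e-01 -1.53193025e-04  1.42513437e-05] [-0.019  0.094  0.35   1.827 -0.     2.587] [ 0.2  0.1 -0.6]
```

View pics/z_w2.png

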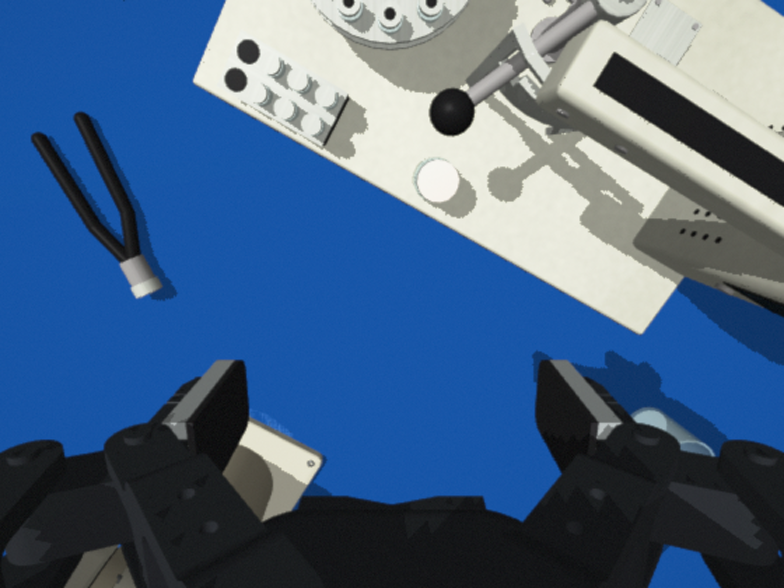

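The picture shows the knob at (452,112), the column top near (610,0), and the jar at (437,180). The carousel is cut off at the top edge. Joint 6 would run out of range with this grasp, so I'll turn the tool half a turn.

```bash
python3 - <<'E'
import pickle
from h import *
c=pickle.load(open('pics/w2.png.pkl','rb'))
z=lambda u,v,h: ray(c,(u+.5)/1.4-.5,(v+.5)/1.4-.5,h)
print('knob',z(452,112,.175)); print('corners',z(640,333,.02),z(193,80,.02)); print(z(553,100,.268),'beam corner front')
d=z(193,80,.02)-z(640,333,.02); print(np.arctan2(-d[0],d[1]))
E
python3 -m handwheel '[{"dx":0,"dy":0,"dz":0,"ax":0,"ay":0,"az":1},{"dx":0,"dy":0,"dz":0,"ax":0,"ay":0,"az":1},{"dx":0,"dy":0,"dz":0,"ax":0,"ay":0,"az":1},{"dx":0,"dy":0,"dz":0,"ax":0,"ay":0,"az":1}]'
```

```text
knob [0.53455968 0.00379102 0.175     ]
corners [ 0.45921161 -0.34163104  0.02      ] [0.44028938 0.25131834 0.02      ]
[ 0.55863469 -0.03942108  0.268     ] beam corner front
0.0319012188589098
clock: 3.95
eef_pos: [0.4217, -0.0193, 0.4531]
tool_rot: [1.0, -0.026, 0.0, -0.005]
ft_force: [-0.1, -0.4, -0.4]
grip_width: 0.0849
```

```bash
python3 -m handwheel '[{"dx":0,"dy":0,"dz":0,"ax":0,"ay":0,"az":-1},{"dx":0,"dy":0,"dz":0,"ax":0,"ay":0,"az":-1},{"dx":0,"dy":0,"dz":0,"ax":0,"ay":0,"az":-1},{"dx":0,"dy":0,"dz":0,"ax":0,"ay":0,"az":-1},{"dx":0,"dy":0,"dz":0,"ax":0,"ay":0,"az":-1},{"dx":0,"dy":0,"dz":0,"ax":0,"ay":0,"az":-1},{"dx":0,"dy":0,"dz":0,"ax":0,"ay":0,"az":-1},{"dx":0,"dy":0,"dz":0,"ax":0,"ay":0,"az":-1},{"dx":0,"dy":0,"dz":0,"ax":0,"ay":0,"az":-1},{"dx":0,"dy":0,"dz":0,"ax":0,"ay":0,"az":-1},{"dx":0,"dy":0,"dz":0,"ax":0,"ay":0,"az":-1},{"dx":0,"dy":0,"dz":0,"ax":0,"ay":0,"az":-1}]'
python3 -m handwheel '[{"dx":0,"dy":0,"dz":0,"ax":0,"ay":0,"az":-1},{"dx":0,"dy":0,"dz":0,"ax":0,"ay":0,"az":-1},{"dx":0,"dy":0,"dz":0,"ax":0,"ay":0,"az":-1},{"dx":0,"dy":0,"dz":0,"ax":0,"ay":0,"az":-1},{"dx":0,"dy":0,"dz":0,"ax":0,"ay":0,"az":-1},{"dx":0,"dy":0,"dz":0,"ax":0,"ay":0,"az":-1},{"dx":0,"dy":0,"dz":0,"ax":0,"ay":0,"az":-1},{"dx":0,"dy":0,"dz":0,"ax":0,"ay":0,"az":-1},{"dx":0,"dy":0,"dz":0,"ax":0,"ay":0,"az":-1},{"dx":0,"dy":0,"dz":0,"ax":0,"ay":0,"az":-1},{"dx":0,"dy":0,"dz":0,"ax":0,"ay":0,"az":-1},{"dx":0,"dy":0,"dz":0,"ax":0,"ay":0,"az":-1}]'
cat > to.py <<'E'
# usage: to.py x y z yaw tilt : remaining shift in tool axes (units) for target with current orientation, and turn units
import sys
from h import *
x,y,z,yaw,tilt=map(float,sys.argv[1:6])
o=bot.get_obs(); C=R.from_quat(o['tool_rot'])
T=R.from_euler('z',yaw)*R.from_euler('x',np.pi)*R.from_euler('y',tilt)
d=np.array([x,y,z])-o['eef_pos']
print('shift units before turn',(C.inv().apply(d)/.025).round(2),' after turn',(T.inv().apply(d)/.025).round(2),'turn units',((C.inv()*T).as_rotvec()/.15).round(2))
m=C.as_matrix(); print('pos',o['eef_pos'].round(4),'toolx',m[:,0].round(3),'yaw',np.arctan2(m[1,0],m[0,0]).round(3),'z',m[:,2].round(3),'j',o['joint_pos'].round(2),'F',o['ft_force'].round(1),'w',round(o['grip_width'],4),o['clock'])
E
python3 to.py 0.641 0.121 0.30 3.68 0
```

```text
clock: 5.15
eef_pos: [0.4216, -0.0201, 0.4531]
tool_rot: [0.64, 0.768, 0.004, -0.002]
ft_force: [0.2, 0.3, 1.0]
grip_width: 0.0856
clock: 6.35
eef_pos: [0.4216, -0.02, 0.4532]
tool_rot: [-0.204, 0.979, 0.004, 0.001]
ft_force: [0.0, -0.2, 0.7]
grip_width: 0.0853
shift units before turn [-10.27   1.63   6.18]  after turn [-10.43   0.34   6.13] turn units [ 0.05  0.03 -0.86]
pos [ 0.4216 -0.02    0.4532] toolx [-0.917 -0.399 -0.004] yaw -2.732 z [ 0.001  0.008 -1.   ] j [-0.05  0.09  0.35  1.83  0.01 -0.46] F [ 0.  -0.2  0.7] w 0.0853 6.35
```

```bash
python3 -m handwheel '[{"dx":0,"dy":0,"dz":0,"ax":0.05,"ay":0.03,"az":-0.86},{"dx":-0.8,"dy":0.03,"dz":0.3,"ax":0,"ay":0,"az":0},{"dx":-1,"dy":0.03,"dz":0.4,"ax":0,"ay":0,"az":0},{"dx":-1,"dy":0.03,"dz":0.5,"ax":0,"ay":0,"az":0},{"dx":-1,"dy":0.03,"dz":0.6,"ax":0,"ay":0,"az":0},{"dx":-1,"dy":0.03,"dz":0.7,"ax":0,"ay":0,"az":0},{"dx":-1,"dy":0.03,"dz":0.7,"ax":0,"ay":0,"az":0},{"dx":-1,"dy":0.03,"dz":0.7,"ax":0,"ay":0,"az":0},{"dx":-1,"dy":0.03,"dz":0.8,"ax":0,"ay":0,"az":0},{"dx":-1,"dy":0.03,"dz":0.8,"ax":0,"ay":0,"az":0},{"dx":-1,"dy":0.03,"dz":0.6,"ax":0,"ay":0,"az":0},{"dx":-0.6,"dy":0.03,"dz":0.3,"ax":0,"ay":0,"az":0}]'
python3 look.py wrist w3.png;python3 to.py 0.641 0.121 0.15 3.68 0
```

```text
clock: 7.55
eef_pos: [0.6418, 0.1205, 0.2903]
tool_rot: [-0.264, 0.965, 0.0, -0.002]
ft_force: [0.0, 0.4, 0.8]
grip_width: 0.0854
[0.58609881 0.08737996 0.41390852] [0.49121099 0.86133828 0.11287204 0.06378121] [343.11542526   0.         279.6086405 ]
7.6 [0.64255995 0.12148261 0.28878473] [-2.64032190e-01  9.64511868e-01  4.42171081e-04 -1.91419232e-03] [ 1.870e-01  5.660e-01  5.900e-01  1.599e+00  1.000e-03 -3.480e-01] [-0.1  0.1 -0.3]
shift units before turn [0.04 0.   5.55]  after turn [0.06 0.02 5.55] turn units [ 0.01 -0.02 -0.03]
pos [0.6426 0.1215 0.2888] toolx [-0.861 -0.509  0.003] yaw -2.607 z [-0.004 -0.    -1.   ] j [ 0.19  0.57  0.59  1.6   0.   -0.35] F [-0.1  0.1 -0.3] w 0.0852 7.6
```

View pics/z_w3.png

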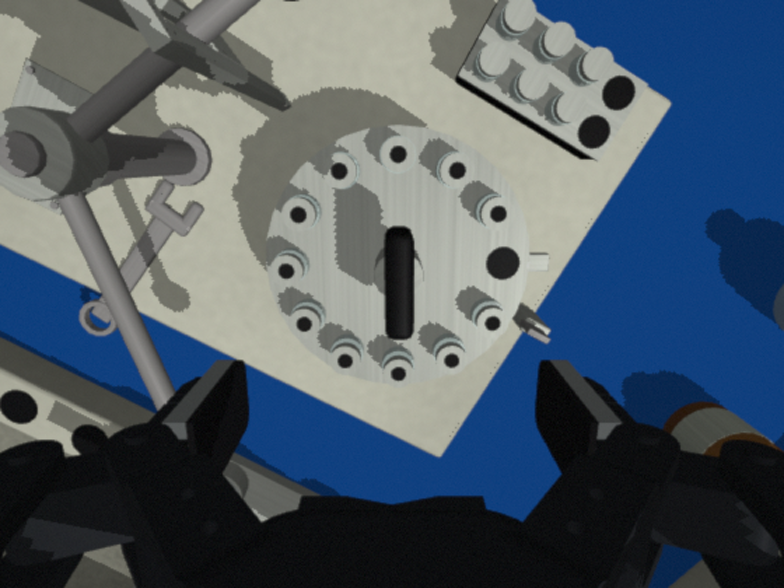

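The bar is vertical in the image, columns 386–413, rows 227–338, so it lines up with the tool. The tab is at (538,262) and the pointer near (537,328).

```bash
python3 - <<'E'
import pickle
from h import *
c=pickle.load(open('pics/w3.png.pkl','rb'))
z=lambda u,v,h: ray(c,(u+.5)/1.4-.5,(v+.5)/1.4-.5,h)
a,b=z(399.5,230,.168),z(399,336,.168); print(a,b,(a+b)/2,np.linalg.norm(a-b)); d=b-a; print(np.arctan2(d[1],d[0]))
# carousel disc ring of vial caps z~.121
print('caps',(z(398,154,.121)+z(398,374,.121))/2,(z(286,271,.121)+z(493,323,.121))/2)
h=(a+b)/2
p=z(541,320,.13)  # pointer tip guess
t=z(548,262,.11)
d=t-h; print('tab ang',np.arctan2(-d[0],d[1]),np.linalg.norm(d[:2])); d=p-h;print('ptr',np.arctan2(-d[0],d[1]),np.linalg.norm(d[:2]))
print('col',z(22,150,.2))
E
```

```text
[0.61371481 0.10869274 0.168     ] [0.66350215 0.13812223 0.168     ] [0.63860848 0.12340748 0.168     ] 0.05783489113212231
0.53385247185805
caps [0.64131617 0.12501161 0.121     ] [0.65851526 0.13011502 0.121     ]
tab ang 0.534621872533731 0.09698338569012077
ptr 0.18296005293084983 0.09483924364772724
col [ 0.66288915 -0.05066019  0.2       ]
```

```bash
python3 -m handwheel '[{"dx":0.07,"dy":0.09,"dz":0.6,"ax":0,"ay":0,"az":0},{"dx":0,"dy":0,"dz":0.9,"ax":0,"ay":0,"az":0},{"dx":0,"dy":0,"dz":0.9,"ax":0,"ay":0,"az":0},{"dx":0,"dy":0,"dz":0.8,"ax":0,"ay":0,"az":0},{"dx":0,"dy":0,"dz":0.8,"ax":0,"ay":0,"az":0},{"dx":0,"dy":0,"dz":0.7,"ax":0,"ay":0,"az":0},{"dx":0,"dy":0,"dz":0.5,"ax":0,"ay":0,"az":0},{"dx":0,"dy":0,"dz":0,"ax":0,"ay":0,"az":0}]'
python3 -m handwheel '[{"dx":0,"dy":0,"dz":0,"ax":0,"ay":0,"az":0},{"dx":0,"dy":0,"dz":0,"ax":0,"ay":0,"az":0},{"dx":0,"dy":0,"dz":0,"ax":0,"ay":0,"az":0},{"dx":0,"dy":0,"dz":0,"ax":0,"ay":0,"az":0},{"dx":0,"dy":0,"dz":0,"ax":0,"ay":0,"az":0},{"dx":0,"dy":0,"dz":0,"ax":0,"ay":0,"az":0},{"dx":0,"dy":0,"dz":0,"ax":0,"ay":0,"az":0},{"dx":0,"dy":0,"dz":0,"ax":0,"ay":0,"az":0}]' -0.9
python3 to.py 0.640 0.1225 0.157 3.68 0
```

```text
clock: 8.4
eef_pos: [0.6372, 0.1207, 0.161]
tool_rot: [-0.264, 0.964, 0.0, -0.002]
ft_force: [-0.0, 0.5, -0.6]
grip_width: 0.0855
clock: 9.2
eef_pos: [0.6384, 0.1225, 0.1635]
tool_rot: [-0.266, 0.964, 0.001, 0.0]
ft_force: [-3.0, 3.0, 5.5]
grip_width: 0.0147
shift units before turn [-0.05 -0.03  0.26]  after turn [-0.05 -0.03  0.26] turn units [ 0.01  0.01 -0.01]
pos [0.6384 0.1225 0.1635] toolx [-0.859 -0.512 -0.001] yaw -2.604 z [ 0.     0.001 -1.   ] j [ 0.19  0.58  0.3   1.28  0.   -0.35] F [-3.   3.   5.5] w 0.0147 9.2
```

```bash
python3 -m handwheel '[{"dx":0,"dy":0,"dz":0,"ax":0,"ay":0,"az":0.5},{"dx":0,"dy":0,"dz":0,"ax":0,"ay":0,"az":0.6},{"dx":0,"dy":0,"dz":0,"ax":0,"ay":0,"az":0.6},{"dx":0,"dy":0,"dz":0,"ax":0,"ay":0,"az":0.6},{"dx":0,"dy":0,"dz":0,"ax":0,"ay":0,"az":0.6},{"dx":0,"dy":0,"dz":0,"ax":0,"ay":0,"az":0.45},{"dx":0,"dy":0,"dz":0,"ax":0,"ay":0,"az":0},{"dx":0,"dy":0,"dz":0,"ax":0,"ay":0,"az":0}]'
python3 to.py 0.640 0.1225 0.157 3.1726 0
python3 look.py wrist w4.png
```

```text
clock: 10.0
eef_pos: [0.6378, 0.1236, 0.1607]
tool_rot: [-0.018, 1.0, 0.001, -0.001]
ft_force: [-0.6, 6.5, -5.5]
grip_width: 0.0149
shift units before turn [-0.09 -0.05  0.15]  after turn [-0.09 -0.05  0.15] turn units [ 0.02 -0.02  0.03]
pos [0.6378 0.1236 0.1607] toolx [-0.999 -0.036  0.003] yaw -3.106 z [-0.003  0.003 -1.   ] j [0.19 0.59 0.3  1.28 0.   0.15] F [-0.6  6.5 -5.5] w 0.0149 10.0
[0.57308645 0.12104983 0.28431876] [0.68818858 0.7138391  0.09448576 0.08889692] [343.11542526   0.         279.6086405 ]
10.05 [0.63784231 0.12365687 0.16070681] [-0.01803767  0.99983545  0.00133541 -0.00138659] [0.19  0.587 0.296 1.282 0.003 0.154] [ 1.6  5.7 -5.4]
```

View pics/z_w4.png

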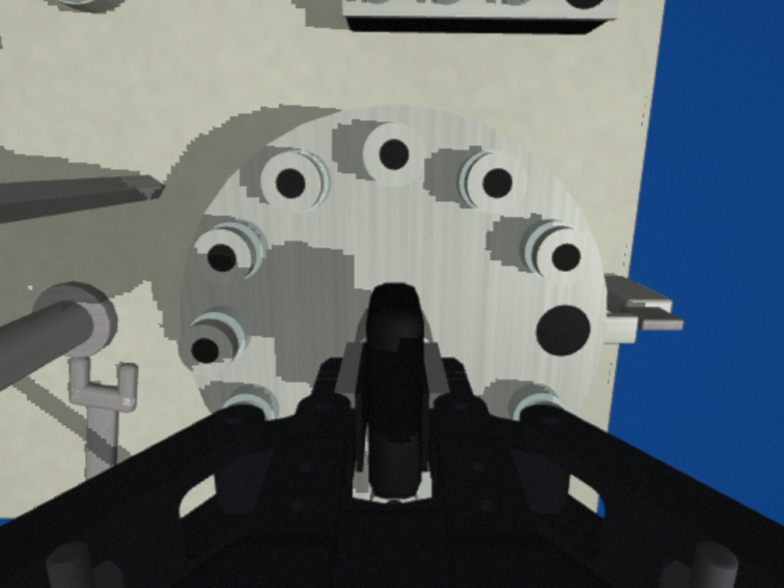

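The tab at (621,330) stands at the pointer at about (655,318). The wrist force now shows the carousel's weight hanging on the fingers, so it seems keyed. I'll open the fingers.

```bash
python3 -m handwheel '[{"dx":0,"dy":0,"dz":0,"ax":0,"ay":0,"az":0},{"dx":0,"dy":0,"dz":0,"ax":0,"ay":0,"az":0},{"dx":0,"dy":0,"dz":0,"ax":0,"ay":0,"az":0},{"dx":0,"dy":0,"dz":0,"ax":0,"ay":0,"az":0},{"dx":0,"dy":0,"dz":0,"ax":0,"ay":0,"az":0},{"dx":0,"dy":0,"dz":0,"ax":0,"ay":0,"az":0}]' 0.6
python3 to.py 0.640 0.1225 0.157 3.1726 0
python3 look.py wrist w5.png
```

```text
clock: 10.65
eef_pos: [0.6386, 0.1215, 0.1629]
tool_rot: [-0.017, 1.0, -0.0, 0.0]
ft_force: [-0.6, 0.2, 0.0]
grip_width: 0.0681
shift units before turn [-0.06  0.04  0.24]  after turn [-0.06  0.04  0.24] turn units [-0.    0.    0.02]
pos [0.6386 0.1215 0.1629] toolx [-0.999 -0.034 -0.   ] yaw -3.107 z [ 0. -0. -1.] j [ 0.19  0.58  0.3   1.28 -0.    0.15] F [-0.6  0.2  0. ] w 0.0681 10.65
[0.5734893  0.1194355  0.28632363] [0.68860095 0.71318415 0.09439328 0.09103302] [343.11542526   0.         279.6086405 ]
10.7 [0.63856092 0.12161193 0.16288836] [-1.71005498e-02  9.99853769e-01 -1.08528781e-04  3.21178652e-05] [ 0.188  0.585  0.298  1.284 -0.     0.154] [-1.1 -0.3  0.4]
```

View pics/z_w5.png

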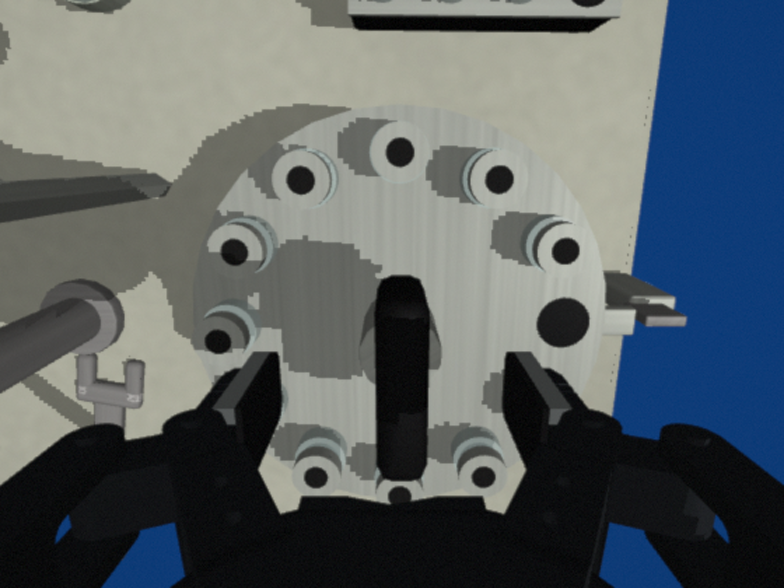

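The disc is now 411 px wide, against 424 px before opening, so it dropped. I'll rise clear and check its height.

```bash
python3 -m handwheel '[{"dx":0,"dy":0,"dz":-0.5,"ax":0,"ay":0,"az":0},{"dx":0,"dy":0,"dz":-0.9,"ax":0,"ay":0,"az":0},{"dx":0,"dy":0,"dz":-0.9,"ax":0,"ay":0,"az":0},{"dx":0,"dy":0,"dz":-0.9,"ax":0,"ay":0,"az":0},{"dx":0,"dy":0,"dz":-0.9,"ax":0,"ay":0,"az":0},{"dx":0,"dy":0,"dz":-0.9,"ax":0,"ay":0,"az":0},{"dx":0,"dy":0,"dz":-0.5,"ax":0,"ay":0,"az":0},{"dx":0,"dy":0,"dz":0,"ax":0,"ay":0,"az":0}]' 1
python3 look.py wrist w6.png
python3 - <<'E'
import pickle
from h import *
def circ(f):
    im=cv2.imread('pics/'+f); c=pickle.load(open('pics/'+f+'.pkl','rb'))
    hsv=cv2.cvtColor(im,cv2.COLOR_BGR2HSV); return im,c
im,c=circ('w6.png'); print(c['eye'])
E
```

```text
clock: 11.5
eef_pos: [0.6396, 0.122, 0.3041]
tool_rot: [-0.017, 1.0, 0.0, 0.003]
ft_force: [1.0, -0.0, 0.6]
grip_width: 0.0853
[0.57373284 0.11971335 0.42708907] [0.68826111 0.712964   0.09689049 0.09268877] [343.11542526   0.         279.6086405 ]
11.55 [0.63909167 0.12193601 0.30217393] [-1.72510319e-02  9.99849781e-01  2.15468030e-04  1.66483675e-03] [ 0.189  0.552  0.602  1.617 -0.     0.154] [ 0.5  0.4 -0.3]
[0.57373284 0.11971335 0.42708907]
```

View pics/z_w6.png

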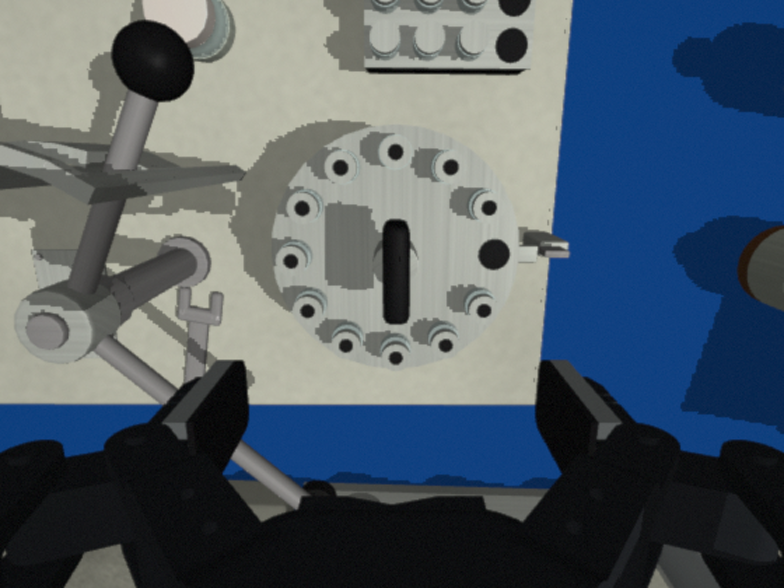

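```bash
cat > ring.py <<'E'
import pickle
from h import *
from scipy.optimize import least_squares
def dots(f,lo,hi):
    im=cv2.imread('pics/'+f,0).astype(np.uint8); b=(im<55).astype(np.uint8)
    n,l,s,ce=cv2.connectedComponentsWithStats(b)
    out=[ce[i] for i in range(1,n) if lo<=s[i,4]<=hi and s[i,2]<25 and s[i,3]<25]
    return np.array(out)
def run(f,ctr,rad,zfix=None,rfix=None):
    c=pickle.load(open('pics/'+f+'.pkl','rb')); D=dots(f,30,230)
    D=np.array([d for d in D if abs(np.hypot(*(d-ctr))-rad)<10]); print(f,len(D))
    def res(p):
        x,y,s,ph=p; z,r=(zfix,s) if zfix else (s,rfix)
        pts=[proj(c,[x+r*np.cos(ph+k*np.pi/6),y+r*np.sin(ph+k*np.pi/6),z]) for k in range(12)]
        pts=np.array(pts); e=[]
        for d in D:
            v=pts-d; e+=list(v[np.argmin((v**2).sum(1))])
        return e
    best=min((least_squares(res,[.64,.122,.07 if zfix else .115,ph],loss='soft_l1') for ph in np.arange(0,.52,.1)),key=lambda r:r.cost)
    print(best.x,best.cost,'phase mod 30deg'); return best.x
r=run('w3.png',np.array([398,265])/1.4,108/1.4,zfix=.121)
run('w6.png',np.array([395,254])/1.4,102/1.4,rfix=r[2])
E
python3 ring.py
```

```text
w3.png 11
[ 0.64118962  0.12493627  0.07003937 -0.50865325] 0.045487448602491654 phase mod 30deg
w6.png 11
[0.6412662  0.12496093 0.11289932 0.0382174 ] 0.05731421013451321 phase mod 30deg
```

The ring fit puts the cap tops at z 0.1129, against 0.121 before, so the carousel dropped 8.1 mm and is home. It has turned 0.50 rad. Next is the lever.

```bash
python3 - <<'E'
import pickle
from h import *
c=pickle.load(open('pics/w6.png.pkl','rb'))
z=lambda u,v,h: ray(c,(u+.5)/1.4-.5,(v+.5)/1.4-.5,h)
print('knob',z(152.5,61,.175),'col',z(47,332,.2))
E
python3 to.py 0.471 0.016 0.2515 2.9416 -0.70
```

```text
knob [0.53393486 0.00341625 0.175     ] col [ 0.66528637 -0.05010683  0.2       ]
shift units before turn [ 6.87 -4.    2.  ]  after turn [ 5.7  -5.49 -2.15] turn units [ 0.55 -4.62  1.5 ]
pos [0.6391 0.1219 0.3022] toolx [-0.999 -0.034 -0.003] yaw -3.107 z [ 0.003  0.    -1.   ] j [ 0.19  0.55  0.6   1.62 -0.    0.15] F [ 0.5  0.4 -0.3] w 0.0852 11.55
```

```bash
python3 -m handwheel '[{"dx":0.3,"dy":-0.1,"dz":-0.8,"ax":0,"ay":0,"az":0},{"dx":0.8,"dy":-0.3,"dz":-0.7,"ax":0,"ay":0,"az":0},{"dx":1,"dy":-0.5,"dz":0,"ax":0,"ay":0,"az":0},{"dx":1,"dy":-0.6,"dz":0,"ax":0,"ay":0,"az":0},{"dx":1,"dy":-0.7,"dz":0,"ax":0,"ay":0,"az":0},{"dx":1,"dy":-0.7,"dz":0,"ax":0,"ay":0,"az":0},{"dx":1,"dy":-0.7,"dz":0,"ax":0,"ay":0,"az":0},{"dx":0.8,"dy":-0.4,"dz":0,"ax":0,"ay":0,"az":0}]'
python3 -m handwheel '[{"dx":0,"dy":0,"dz":0,"ax":0.11,"ay":-0.92,"az":0.3},{"dx":0,"dy":0,"dz":0,"ax":0.11,"ay":-0.92,"az":0.3},{"dx":0,"dy":0,"dz":0,"ax":0.11,"ay":-0.92,"az":0.3},{"dx":0,"dy":0,"dz":0,"ax":0.11,"ay":-0.93,"az":0.3},{"dx":0,"dy":0,"dz":0,"ax":0.11,"ay":-0.93,"az":0.3},{"dx":0,"dy":0,"dz":0,"ax":0,"ay":0,"az":0}]'
python3 to.py 0.471 0.016 0.2515 2.9416 -0.70
```

```text
clock: 12.35
eef_pos: [0.4675, 0.0148, 0.3369]
tool_rot: [-0.017, 1.0, -0.0, -0.001]
ft_force: [0.2, 0.1, 0.5]
grip_width: 0.0853
clock: 12.95
eef_pos: [0.4621, 0.0156, 0.3288]
tool_rot: [0.092, 0.938, -0.036, 0.334]
ft_force: [-2.1, -0.1, -1.0]
grip_width: 0.0855
shift units before turn [1.69 0.1  2.61]  after turn [1.73 0.09 2.59] turn units [-0.02 -0.1   0.03]
pos [0.4621 0.0156 0.3288] toolx [-0.76   0.149 -0.632] yaw 2.948 z [ 0.619 -0.129 -0.775] j [ 0.18 -0.32 -0.54  0.7  -0.24  0.3 ] F [-2.1 -0.1 -1. ] w 0.0855 12.95
```

```bash
python3 -m handwheel '[{"dx":0.4,"dy":0,"dz":0.6,"ax":0,"ay":0,"az":0},{"dx":0.5,"dy":0.1,"dz":0.8,"ax":0,"ay":-0.1,"az":0},{"dx":0.5,"dy":0,"dz":0.8,"ax":0,"ay":0,"az":0},{"dx":0.3,"dy":0,"dz":0.4,"ax":0,"ay":0,"az":0},{"dx":0,"dy":0,"dz":0,"ax":0,"ay":0,"az":0}]'
python3 look.py wrist w7.png; python3 to.py 0.532 0.0035 0.178 2.9416 -0.70
```

```text
clock: 13.45
eef_pos: [0.4795, 0.0162, 0.2589]
tool_rot: [0.093, 0.934, -0.036, 0.344]
ft_force: [-0.8, -0.5, 0.1]
grip_width: 0.085
[0.35250798 0.04228882 0.31041448] [0.68457948 0.56106483 0.29388899 0.3608136 ] [343.11542526   0.         279.6086405 ]
13.5 [0.4803099  0.01632325 0.26058385] [ 0.09337268  0.93328462 -0.03563717  0.34495123] [ 0.177 -0.235 -0.689  0.445 -0.244  0.291] [ 0.3 -0.4  0.9]
shift units before turn [ 0.53 -0.08  3.89]  after turn [ 0.5  -0.09  3.9 ] turn units [-0.01  0.06  0.01]
pos [0.4803 0.0163 0.2606] toolx [-0.745  0.15  -0.651] yaw 2.943 z [ 0.637 -0.131 -0.759] j [ 0.18 -0.23 -0.69  0.44 -0.24  0.29] F [ 0.3 -0.4  0.9] w 0.0853 13.5
```

View pics/z_w7.png

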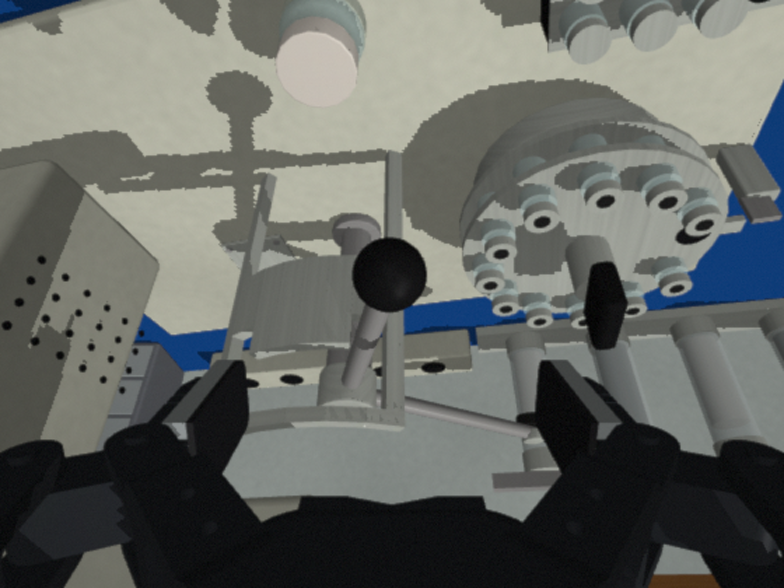

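The ball is at (390,275), centred laterally between the jaws, with the rod running to the column at about (345,385). I'll check the depth and approach.

```bash
python3 - <<'E'
import pickle
from h import *
c=pickle.load(open('pics/w7.png.pkl','rb'))
z=lambda u,v,h: ray(c,(u+.5)/1.4-.5,(v+.5)/1.4-.5,h)
print('knob',z(390,275,.175)); print(proj(c,[.5345,.003,.175])*1.4)
E
python3 -m handwheel '[{"dx":0.2,"dy":0,"dz":0.6,"ax":0,"ay":0,"az":0},{"dx":0.2,"dy":0,"dz":0.7,"ax":0,"ay":0.06,"az":0},{"dx":0.1,"dy":0,"dz":0.7,"ax":0,"ay":0,"az":0},{"dx":0,"dy":0,"dz":0.5,"ax":0,"ay":0,"az":0},{"dx":0,"dy":0,"dz":0,"ax":0,"ay":0,"az":0}]'
python3 look.py side s2.png; python3 to.py 0.532 0.0035 0.178 2.9416 -0.70
```

```text
knob [0.53443367 0.00445181 0.175     ]
[386.85885698 275.22694925]
clock: 14.0
eef_pos: [0.5114, 0.01, 0.2053]
tool_rot: [0.094, 0.934, -0.035, 0.342]
ft_force: [0.0, -0.3, -0.2]
grip_width: 0.0853
[ 0.6023023  -0.95275855  1.08424104] [ 0.92035904  0.01868587 -0.01637668 -0.39028435] [453.62985381   0.         277.87059142]
14.05 [0.5112196  0.01002729 0.2058927 ] [ 0.09390645  0.93430839 -0.03499131  0.34208919] [ 0.141 -0.093 -0.74   0.251 -0.219  0.264] [-0.6 -0.2  0.4]
shift units before turn [ 0.06 -0.09  1.41]  after turn [ 0.06 -0.09  1.41] turn units [-0.01  0.01  0.  ]
pos [0.5112 0.01   0.2059] toolx [-0.748  0.152 -0.646] yaw 2.942 z [ 0.633 -0.13  -0.764] j [ 0.14 -0.09 -0.74  0.25 -0.22  0.26] F [-0.6 -0.2  0.4] w 0.085 14.05
```

View pics/z_s2.png

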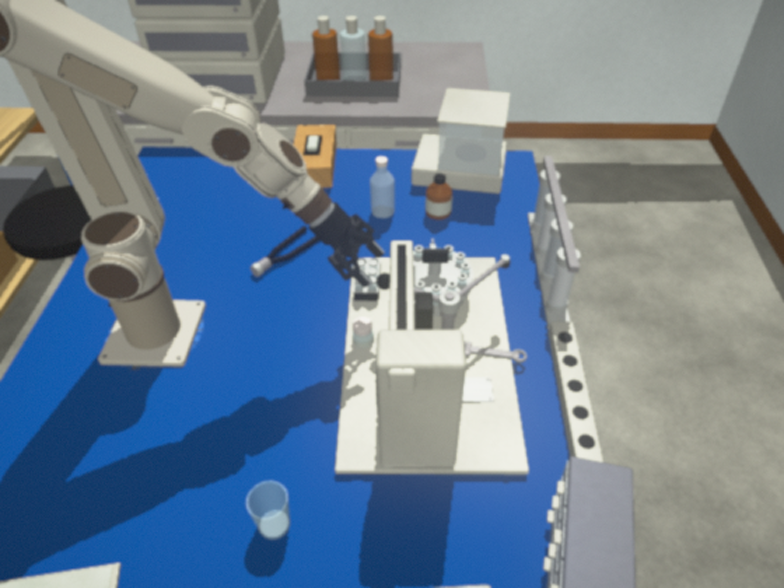

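The hand leans back to the robot, the fingers are short of the knob at (384,281), and the beam is clear. I'll advance and grip.

```bash
python3 -m handwheel '[{"dx":0.06,"dy":-0.09,"dz":0.6,"ax":0,"ay":0,"az":0},{"dx":0,"dy":0,"dz":0.5,"ax":0,"ay":0,"az":0},{"dx":0,"dy":0,"dz":0.25,"ax":0,"ay":0,"az":0},{"dx":0,"dy":0,"dz":0,"ax":0,"ay":0,"az":0}]'
python3 to.py 0.532 0.0035 0.178 2.9416 -0.70
python3 -m handwheel '[{"dx":0,"dy":0,"dz":0,"ax":0,"ay":0,"az":0},{"dx":0,"dy":0,"dz":0,"ax":0,"ay":0,"az":0},{"dx":0,"dy":0,"dz":0,"ax":0,"ay":0,"az":0},{"dx":0,"dy":0,"dz":0,"ax":0,"ay":0,"az":0},{"dx":0,"dy":0,"dz":0,"ax":0,"ay":0,"az":0},{"dx":0,"dy":0,"dz":0,"ax":0,"ay":0,"az":0},{"dx":0,"dy":0,"dz":0,"ax":0,"ay":0,"az":0}]' -0.6
python3 to.py 0.532 0.0035 0.178 2.9416 -0.70;python3 look.py wrist w8.png
```

```text
clock: 14.45
eef_pos: [0.5303, 0.0038, 0.1788]
tool_rot: [0.094, 0.934, -0.035, 0.342]
ft_force: [0.2, 0.4, 0.2]
grip_width: 0.0856
shift units before turn [-0.03  0.    0.07]  after turn [-0.03  0.    0.07] turn units [-0.01  0.02  0.  ]
pos [0.5303 0.0038 0.1788] toolx [-0.748  0.151 -0.646] yaw 2.942 z [ 0.633 -0.129 -0.763] j [ 0.12 -0.01 -0.75  0.15 -0.2   0.24] F [0.2 0.4 0.2] w 0.0856 14.45
clock: 15.15
eef_pos: [0.5296, 0.004, 0.1786]
tool_rot: [0.094, 0.934, -0.035, 0.342]
ft_force: [-4.8, 1.9, 4.5]
grip_width: 0.0333
shift units before turn [-0.06  0.    0.08]  after turn [-0.06  0.    0.08] turn units [-0.    0.02  0.  ]
pos [0.5296 0.004  0.1786] toolx [-0.748  0.151 -0.646] yaw 2.942 z [ 0.633 -0.129 -0.763] j [ 0.12 -0.01 -0.75  0.15 -0.2   0.24] F [-4.8  1.9  4.5] w 0.0333 15.15
[0.40270641 0.02988377 0.23045804] [0.68546415 0.56102802 0.29382576 0.35923931] [343.11542526   0.         279.6086405 ]
15.2 [0.52962115 0.00393147 0.17858415] [ 0.09363688  0.93426278 -0.03478577  0.34230854] [ 0.116 -0.01  -0.755  0.149 -0.203  0.244] [-6.   2.5  4.8]
```

View pics/z_w8.png

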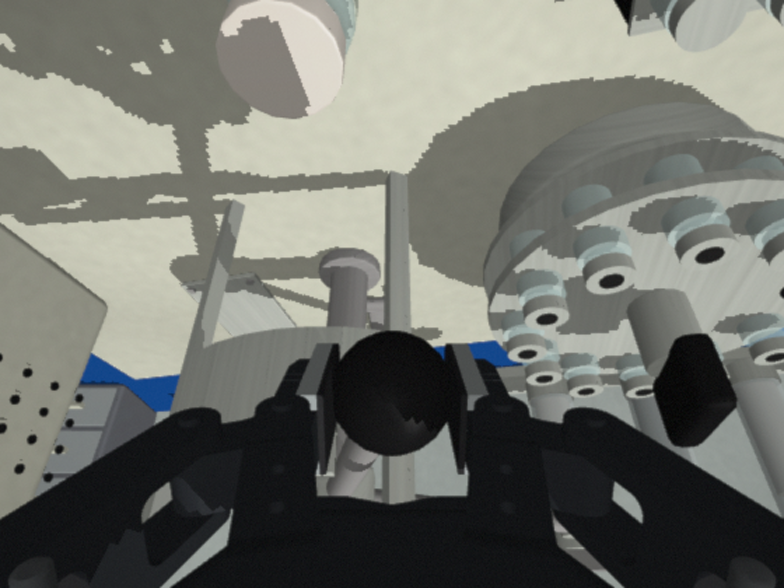

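The ball sits between the pads at 33 mm opening. Now lift straight up by about 26 mm.

```bash
python3 -m handwheel '[{"dx":-0.17,"dy":0,"dz":-0.2,"ax":0,"ay":0,"az":0},{"dx":-0.17,"dy":0,"dz":-0.2,"ax":0,"ay":0,"az":0},{"dx":-0.17,"dy":0,"dz":-0.2,"ax":0,"ay":0,"az":0},{"dx":-0.17,"dy":0,"dz":-0.2,"ax":0,"ay":0,"az":0},{"dx":0,"dy":0,"dz":0,"ax":0,"ay":0,"az":0}]'
python3 look.py wrist w9.png; python3 to.py 0.532 0.0035 0.204 2.9416 -0.70
```

```text
clock: 15.7
eef_pos: [0.5294, 0.0037, 0.2048]
tool_rot: [0.094, 0.934, -0.035, 0.342]
ft_force: [2.5, -1.6, -5.9]
grip_width: 0.0334
[0.40256434 0.029725   0.25678399] [0.68568387 0.56113991 0.2933268  0.35905294] [343.11542526   0.         279.6086405 ]
15.75 [0.52938167 0.00372395 0.2044656 ] [ 0.09372412  0.93443157 -0.03501941  0.34179976] [ 0.116 -0.054 -0.71   0.238 -0.203  0.244] [ 2.1 -1.3 -6.3]
shift units before turn [-0.07  0.01  0.08]  after turn [-0.07  0.01  0.08] turn units [-0.01  0.01  0.  ]
pos [0.5294 0.0037 0.2045] toolx [-0.749  0.151 -0.645] yaw 2.942 z [ 0.632 -0.13  -0.764] j [ 0.12 -0.05 -0.71  0.24 -0.2   0.24] F [ 2.1 -1.3 -6.3] w 0.0332 15.75
```

View pics/z_w9.png

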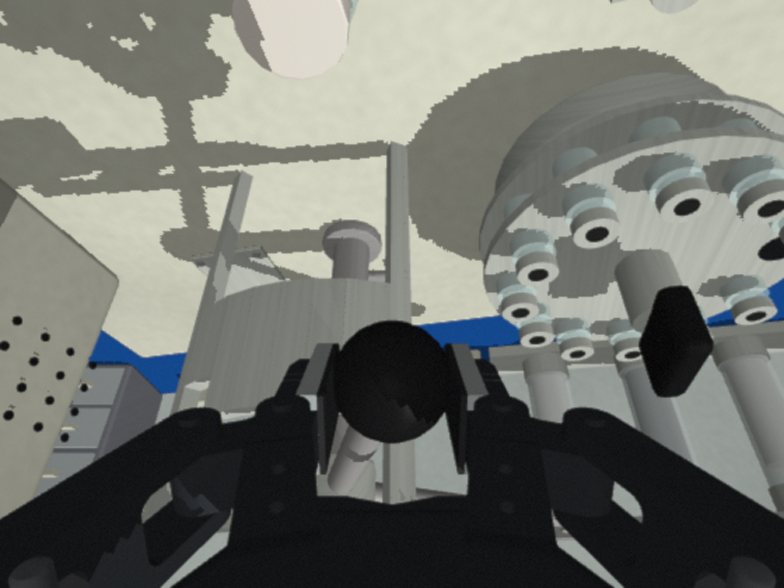

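The lever is up by about 25 mm and the wrist carries about 6 N of spring load. I'll work out the arc.

```bash
python3 - <<'E'
from h import *
o=bot.get_obs(); M=R.from_quat([0.0937,0.9343,-0.035,0.342]); 
C=np.array([.667,-.054]); p=np.array([.5294,.0037,.2045]); B=p+.004*M.as_matrix()[:,2]
B[:2]=.5*(B[:2]+[.5345,.003]); off=p-B
n=12; a0=np.arctan2(*(B[:2]-C)[::-1]); r=np.hypot(*(B[:2]-C)); print(a0,r)
prev=p;Mp=M
for k in range(1,n+1):
    th=.873*k/n; Rz=R.from_euler('z',.4*k/n)
    b=np.r_[C+r*np.array([np.cos(a0+th),np.sin(a0+th)]),B[2]]; q=b+Rz.apply(off)
    print(np.round(Mp.inv().apply(q-prev)/.025,3), q.round(4)); prev=q; Mp=Rz*M
print(np.round(M.inv().apply([0,0,.4/n])/.15,3))
E
```

```text
2.7382514128123403 0.1454570965512466
[ 0.054 -0.422 -0.045] [ 0.5256 -0.0063  0.2045]
[ 0.041 -0.425 -0.034] [ 0.5225 -0.0166  0.2045]
[ 0.028 -0.427 -0.023] [ 0.5202 -0.027   0.2045]
[ 0.016 -0.428 -0.013] [ 0.5186 -0.0376  0.2045]
[ 0.003 -0.428 -0.002] [ 0.5178 -0.0483  0.2045]
[-0.01  -0.428  0.009] [ 0.5178 -0.059   0.2045]
[-0.022 -0.427  0.02 ] [ 0.5185 -0.0697  0.2045]
[-0.035 -0.426  0.03 ] [ 0.52   -0.0803  0.2045]
[-0.048 -0.424  0.041] [ 0.5223 -0.0907  0.2045]
[-0.06  -0.421  0.052] [ 0.5253 -0.101   0.2045]
[-0.073 -0.417  0.062] [ 0.5291 -0.111   0.2045]
[-0.085 -0.413  0.073] [ 0.5335 -0.1208  0.2045]
[-0.143 -0.    -0.17 ]
```

```bash
python3 -m handwheel '[{"dx":0.054,"dy":-0.42,"dz":-0.045,"ax":-0.143,"ay":0,"az":-0.17},{"dx":0.041,"dy":-0.425,"dz":-0.034,"ax":-0.143,"ay":0,"az":-0.17},{"dx":0.028,"dy":-0.427,"dz":-0.023,"ax":-0.143,"ay":0,"az":-0.17},{"dx":0.016,"dy":-0.428,"dz":-0.013,"ax":-0.143,"ay":0,"az":-0.17},{"dx":0.003,"dy":-0.428,"dz":-0.002,"ax":-0.143,"ay":0,"az":-0.17},{"dx":-0.01,"dy":-0.428,"dz":0.009,"ax":-0.143,"ay":0,"az":-0.17},{"dx":0,"dy":0,"dz":0,"ax":0,"ay":0,"az":0}]'
python3 to.py 0.5178 -0.059 0.2045 3.1416 -0.70
```

```text
clock: 16.45
eef_pos: [0.5139, -0.0576, 0.2]
tool_rot: [-0.001, 0.941, 0.002, 0.339]
ft_force: [-6.3, 4.7, -5.5]
grip_width: 0.033
shift units before turn [-0.23 -0.06 -0.04]  after turn [-0.23 -0.06 -0.04] turn units [ 0.02 -0.06  0.  ]
pos [ 0.5139 -0.0576  0.2   ] toolx [-0.77  -0.    -0.638] yaw -3.141 z [ 0.638  0.003 -0.77 ] j [-0.17 -0.08 -0.74  0.22  0.11 -0.14] F [-6.3  4.7 -5.5] w 0.033 16.45
```

```bash
python3 -m handwheel '[{"dx":-0.16,"dy":-0.427,"dz":-0.02,"ax":-0.143,"ay":0,"az":-0.17},{"dx":-0.11,"dy":-0.426,"dz":0.0,"ax":-0.143,"ay":0,"az":-0.17},{"dx":-0.05,"dy":-0.424,"dz":0.041,"ax":-0.143,"ay":0,"az":-0.17},{"dx":-0.06,"dy":-0.421,"dz":0.052,"ax":-0.143,"ay":0,"az":-0.17},{"dx":-0.073,"dy":-0.417,"dz":0.062,"ax":-0.143,"ay":0,"az":-0.17},{"dx":-0.085,"dy":-0.413,"dz":0.073,"ax":-0.143,"ay":0,"az":-0.17},{"dx":0,"dy":0,"dz":0,"ax":0,"ay":0,"az":0}]'
python3 to.py 0.5335 -0.1208 0.2045 3.3416 -0.70
python3 look.py wrist w10.png; python3 look.py top t3.png; python3 -c "
import cv2
a=cv2.imread('pics/t3.png')[100:260,200:440];cv2.imwrite('pics/t3z.png',cv2.resize(a,None,fx=3.2,fy=3.2,interpolation=cv2.INTER_CUBIC))"
```

```text
clock: 17.15
eef_pos: [0.5303, -0.1206, 0.2019]
tool_rot: [-0.091, 0.938, 0.035, 0.334]
ft_force: [-14.6, -2.2, -5.6]
grip_width: 0.0328
shift units before turn [-0.16 -0.03 -0.  ]  after turn [-0.16 -0.03  0.  ] turn units [ 0.01 -0.1  -0.05]
pos [ 0.5303 -0.1206  0.2019] toolx [-0.761 -0.147 -0.632] yaw -2.951 z [ 0.619  0.127 -0.775] j [-0.42  0.02 -0.61  0.34  0.38 -0.5 ] F [-14.6  -2.2  -5.6] w 0.0328 17.15
[ 0.40426733 -0.14576679  0.25614645] [0.56561275 0.68697281 0.35431486 0.28742226] [343.11542526   0.         279.6086405 ]
17.2 [ 0.53015854 -0.1202594   0.20195555] [-0.09069228  0.93759892  0.03527158  0.33382494] [-0.416  0.024 -0.616  0.344  0.375 -0.494] [-14.   -3.3  -6.7]
[0.46151659 0.02825997 1.49345337] [-0.7042992   0.70916452 -0.01696188  0.02757915] [414.42052204   0.         277.17967677]
17.25 [ 0.53009868 -0.12012411  0.20197938] [-0.09071586  0.93759626  0.03512212  0.33384177] [-0.415  0.023 -0.616  0.344  0.374 -0.494] [-13.5  -3.6  -5.6]
```

View pics/z_w10.png

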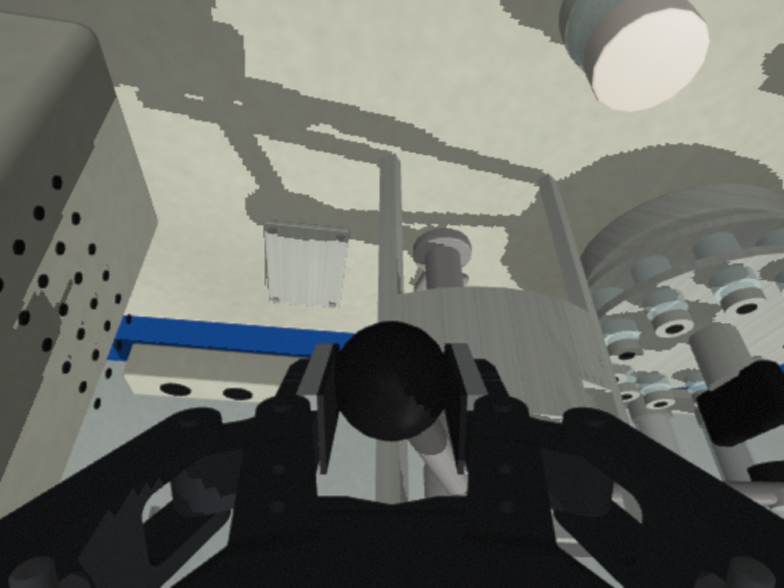

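View pics/t3z.png

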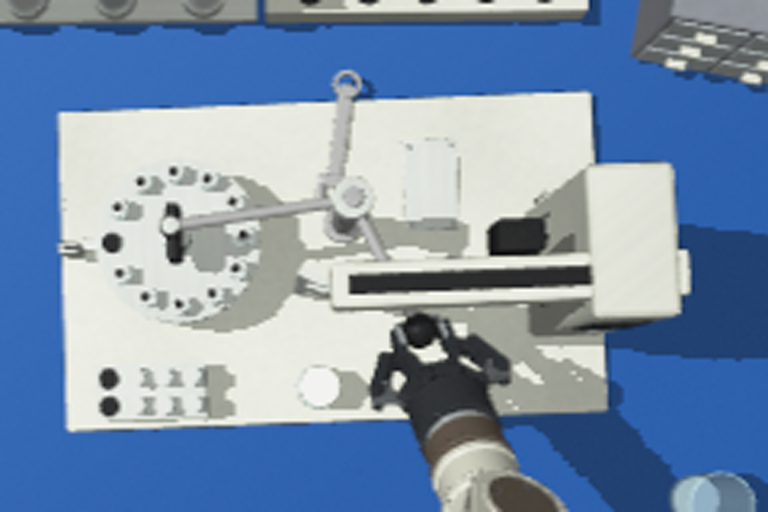

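```bash
python3 - <<'E'
import pickle
from h import *
c=pickle.load(open('pics/t3.png.pkl','rb'))
z=lambda u,v,h: ray(c,200+(u+.5)/3.2-.5,100+(v+.5)/3.2-.5,h)
k=z(422,330,.198); col=z(351,194,.21); pad=z(171,226,.21); print('knob',k,'col',col,'pad',pad)
# same measure of knob at start (top0): .5363 .0041 ; expected locked delta
w=pickle.load(open('pics/w10.png.pkl','rb'))
zz=lambda u,v,h: ray(w,(u+.5)/1.4-.5,(v+.5)/1.4-.5,h)
k2=zz(391,381,.198); print('knob wrist',k2)
C=np.array([.667,-.054])
for q in (k,k2): d=q[:2]-C; a=np.arctan2(d[1],d[0])%(2*np.pi); print('swing vs yaw .034',a-.034-np.arctan2(.061,-.131),np.hypot(*d))
d=pad-k; print(np.arctan2(d[1],d[0]))
w=pickle.load(open('pics/w9.png.pkl','rb')); k3=zz(391,381,.2); print(k3)
k4=z
E
```

```text
knob [ 0.5382093  -0.12241496  0.198     ] col [ 0.67080565 -0.05388439  0.21      ] pad [0.64089727 0.12183769 0.21      ]
knob wrist [ 0.52792006 -0.12102829  0.198     ]
swing vs yaw .034 0.8900940947538794 0.14583432652011497
swing vs yaw .034 0.85088715659895 0.15438918345987454
1.1728139073888741
[0.52872164 0.00398768 0.2       ]
```

The knob reads a swing of about 0.85–0.89 (target 0.873), and the pad stands over the middle of the bar. I'll let it down while still gripped.

```bash
python3 -m handwheel '[{"dx":0.18,"dy":0,"dz":0.1,"ax":0,"ay":0,"az":0},{"dx":0.13,"dy":0,"dz":0.153,"ax":0,"ay":0,"az":0},{"dx":0.13,"dy":0,"dz":0.153,"ax":0,"ay":0,"az":0},{"dx":0,"dy":0,"dz":0,"ax":0,"ay":0,"az":0}]'
python3 to.py 0.5303 -0.1208 0.177 3.3416 -0.70
```

```text
clock: 17.65
eef_pos: [0.5298, -0.1199, 0.1888]
tool_rot: [-0.092, 0.937, 0.035, 0.336]
ft_force: [-8.5, -1.9, -4.9]
grip_width: 0.0328
shift units before turn [ 0.29 -0.04  0.37]  after turn [ 0.29 -0.04  0.37] turn units [ 0.01 -0.07 -0.03]
pos [ 0.5298 -0.1199  0.1888] toolx [-0.757 -0.148 -0.636] yaw -2.948 z [ 0.623  0.128 -0.772] j [-0.42  0.04 -0.64  0.3   0.38 -0.5 ] F [-8.5 -1.9 -4.9] w 0.0328 17.65
```

```bash
python3 -m handwheel '[{"dx":0.1,"dy":0,"dz":0.12,"ax":0,"ay":0,"az":0},{"dx":0.1,"dy":0,"dz":0.12,"ax":0,"ay":0,"az":0},{"dx":0.08,"dy":0,"dz":0.1,"ax":0,"ay":0,"az":0},{"dx":0,"dy":0,"dz":0,"ax":0,"ay":0,"az":0}]'
python3 to.py 0.5303 -0.1208 0.177 3.3416 -0.70
```

```text
clock: 18.05
eef_pos: [0.5306, -0.121, 0.1789]
tool_rot: [-0.092, 0.936, 0.033, 0.337]
ft_force: [-13.4, -4.2, -1.8]
grip_width: 0.0333
shift units before turn [0.06 0.01 0.05]  after turn [0.06 0.01 0.05] turn units [-0.02 -0.06 -0.02]
pos [ 0.5306 -0.121   0.1789] toolx [-0.756 -0.151 -0.637] yaw -2.945 z [ 0.625  0.124 -0.771] j [-0.42  0.06 -0.66  0.26  0.38 -0.5 ] F [-13.4  -4.2  -1.8] w 0.0333 18.05
```

```bash
python3 -m handwheel '[{"dx":0,"dy":0,"dz":0,"ax":0,"ay":0,"az":0},{"dx":0,"dy":0,"dz":0,"ax":0,"ay":0,"az":0},{"dx":0,"dy":0,"dz":0,"ax":0,"ay":0,"az":0},{"dx":0,"dy":0,"dz":0,"ax":0,"ay":0,"az":0},{"dx":0,"dy":0,"dz":0,"ax":0,"ay":0,"az":0},{"dx":0,"dy":0,"dz":0,"ax":0,"ay":0,"az":0},{"dx":0,"dy":0,"dz":0,"ax":0,"ay":0,"az":0}]' 1
python3 to.py 0.5303 -0.1208 0.177 3.3416 -0.70
python3 look.py wrist w11.png
```

```text
clock: 18.75
eef_pos: [0.5353, -0.1209, 0.1836]
tool_rot: [-0.094, 0.934, 0.033, 0.342]
ft_force: [0.5, 0.3, -0.4]
grip_width: 0.0851
shift units before turn [0.32 0.05 0.08]  after turn [0.32 0.05 0.08] turn units [-0.01  0.01  0.01]
pos [ 0.5353 -0.1209  0.1836] toolx [-0.748 -0.153 -0.645] yaw -2.94 z [ 0.633  0.126 -0.764] j [-0.42  0.06 -0.65  0.26  0.38 -0.5 ] F [ 0.5  0.3 -0.4] w 0.0851 18.75
[ 0.40840629 -0.14644808  0.23564568] [0.56022946 0.68628933 0.35858749 0.29421916] [343.11542526   0.         279.6086405 ]
18.8 [ 0.53526594 -0.12092326  0.18358004] [-0.09391404  0.93439589  0.0331871   0.34202792] [-0.416  0.058 -0.652  0.256  0.38  -0.496] [-0.5  0.7  0.1]
```

View pics/z_w11.png

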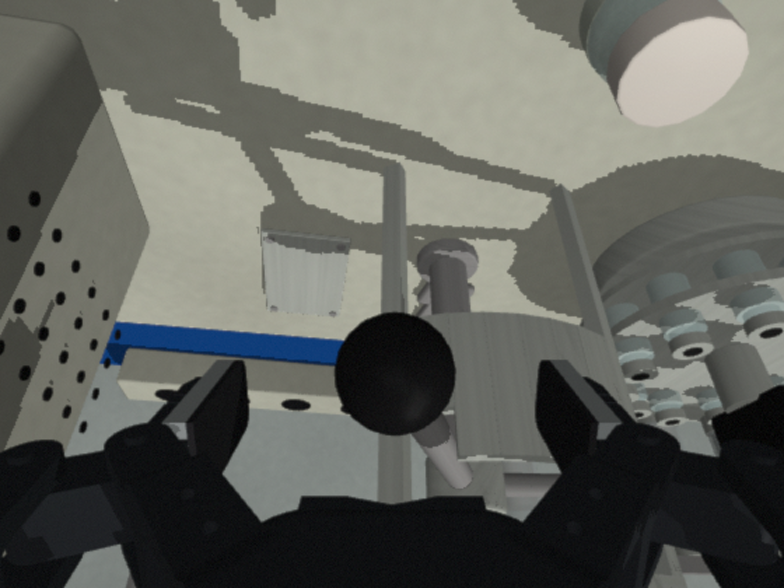

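The ball is free at (395,373) between the open fingers. I'll back off along the tool axis.

```bash
python3 -m handwheel '[{"dx":0,"dy":0,"dz":-0.3,"ax":0,"ay":0,"az":0},{"dx":0,"dy":0,"dz":-0.7,"ax":0,"ay":0,"az":0},{"dx":0,"dy":0,"dz":-0.9,"ax":0,"ay":0,"az":0},{"dx":0,"dy":0,"dz":-1,"ax":0,"ay":0,"az":0},{"dx":0,"dy":0,"dz":-0.8,"ax":0,"ay":0,"az":0},{"dx":0,"dy":0,"dz":-0.4,"ax":0,"ay":0,"az":0},{"dx":0,"dy":0,"dz":0,"ax":0,"ay":0,"az":0}]'
python3 look.py wrist w12.png; python3 look.py top t4.png; python3 look.py side s4.png; python3 -c "
import cv2
a=cv2.imread('pics/t4.png')[100:260,200:440];cv2.imwrite('pics/t4z.png',cv2.resize(a,None,fx=3.2,fy=3.2,interpolation=cv2.INTER_CUBIC))
a=cv2.imread('pics/s4.png')[150:350,230:400];cv2.imwrite('pics/s4z.png',cv2.resize(a,None,fx=3,fy=3,interpolation=cv2.INTER_CUBIC))"
```

```text
clock: 19.5
eef_pos: [0.4703, -0.1346, 0.264]
tool_rot: [-0.094, 0.934, 0.032, 0.343]
ft_force: [-0.3, -0.3, 0.0]
grip_width: 0.0859
[ 0.343222   -0.15984786  0.31563798] [0.55987249 0.6857937  0.3586554  0.29596638] [343.11542526   0.         279.6086405 ]
19.55 [ 0.47033557 -0.13434184  0.26294771] [-0.09368196  0.93413975  0.0324076   0.34286495] [-0.53  -0.152 -0.601  0.556  0.443 -0.599] [-0.4  0.1 -0.4]
[0.46151659 0.02825997 1.49345337] [-0.7042992   0.70916452 -0.01696188  0.02757915] [414.42052204   0.         277.17967677]
19.6 [ 0.4702615  -0.1340435   0.26213619] [-0.0937325   0.93431762  0.03287481  0.34232156] [-0.53  -0.151 -0.602  0.555  0.443 -0.599] [-0.8  0.4 -0.1]
[ 0.6023023  -0.95275855  1.08424104] [ 0.92035904  0.01868587 -0.01637668 -0.39028435] [453.62985381   0.         277.87059142]
19.65 [ 0.47020295 -0.13379683  0.26154834] [-0.09380879  0.934458    0.03324982  0.341881  ] [-0.529 -0.15  -0.602  0.555  0.443 -0.599] [-0.  -0.  -0.5]
```

View pics/z_w12.png

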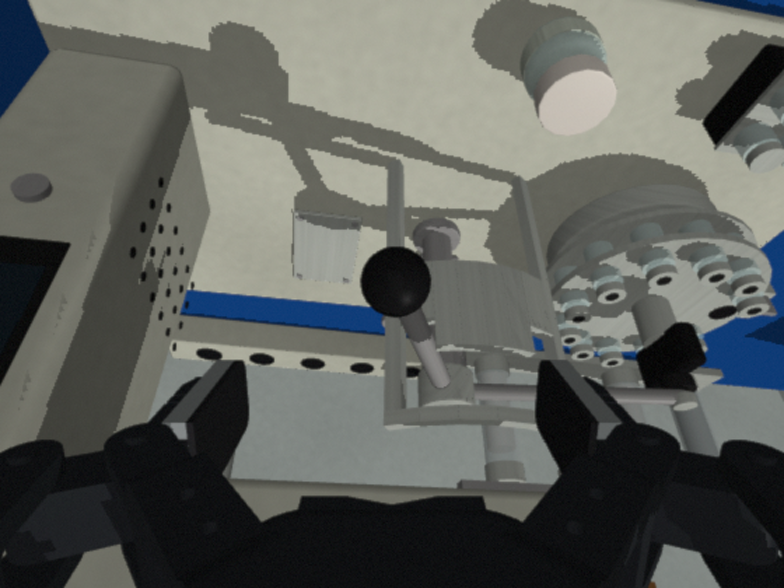

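View pics/t4z.png

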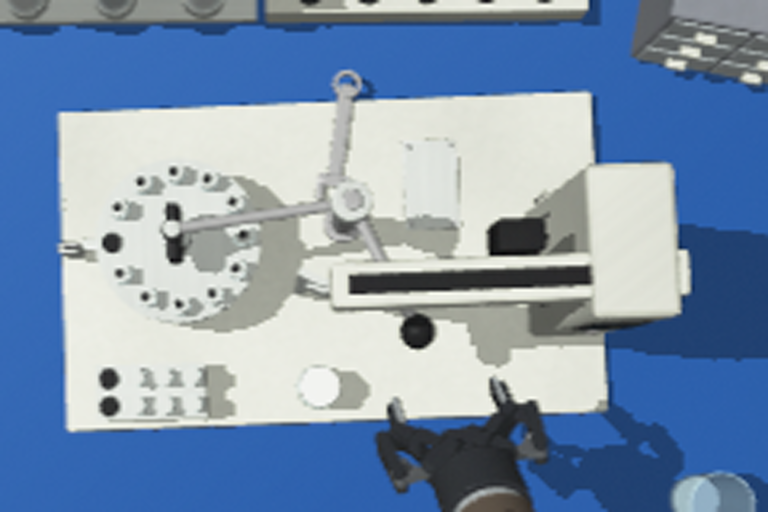

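View pics/s4z.png

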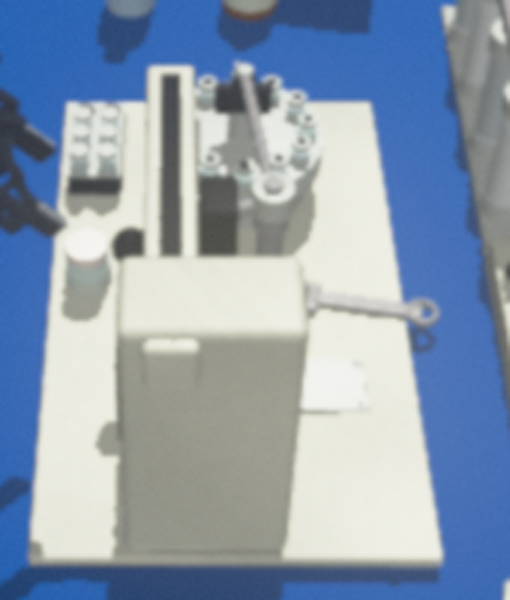

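The top view shows the knob at (417,331) and the pad on the bar at (171,229). The jar, rack and spanner are unmoved. I'll triangulate the knob for height and check the pad.

```bash
python3 - <<'E'
import pickle
from h import *
L=lambda f: pickle.load(open('pics/'+f+'.pkl','rb'))
def tri(obs):
    A=np.zeros((3,3));b=np.zeros(3)
    for c,u,v in obs:
        d=R.from_quat(c['rotation']).as_matrix()@np.linalg.inv(c['intrinsics'])@np.array([u,v,1.]);d/=np.linalg.norm(d);P=np.eye(3)-np.outer(d,d);A+=P;b+=P@c['eye']
    return np.linalg.solve(A,b)
def ball(f,u,v,rad):
    g=cv2.imread('pics/'+f,0); m=(g<50).astype(np.uint8); n,l,s,ce=cv2.connectedComponentsWithStats(m); i=l[int(v),int(u)]; print(f,s[i],ce[i]); return ce[i]
t=ball('t4.png',200+417/3.2,100+331/3.2,0); w=ball('w12.png',396/1.4,282/1.4,0)
X=tri([(L('t4.png'),*t),(L('w12.png'),*w)]); print('locked knob',X)
c=L('w12.png')
# apparent radius -> distance
t0=ball('w7.png',390/1.4,275/1.4,0); 
a=cv2.imread('pics/top0.png',0); cv2.imwrite('pics/top0.png',cv2.imread('pics/top0.png'))
t00=ball('top0.png',140+378/2.5,100+261/2.5,0); print('open knob',tri([(L('t4.png'),*t00),(L('w7.png'),*t0)]))
p=tri([(L('t4.png'),200+171/3.2,100+229/3.2),(L('w12.png'),683/1.4,404/1.4),]); print('pad top',p)
C=np.array([.667,-.054]); d=X[:2]-C; print('swing',np.arctan2(d[1],d[0])%(2*np.pi)-.034-np.arctan2(.061,-.131))
E
```

```text
t4.png [     0      0    560    420 232922] [278.92864135 209.49763011]
w12.png [ 258  176   50   51 1966] [282.4404883  201.14089522]
locked knob [ 0.53633836 -0.03674127  0.1640306 ]
w7.png [ 252  170   52   53 2186] [277.58234218 196.06129918]
top0.png [     0      0    560    420 232383] [278.23614034 208.84734253]
open knob [0.51659963 0.02643912 0.19149282]
pad top [0.64050347 0.1230714  0.18156026]
swing 0.27046407762396285
```

```bash
python3 - <<'E'
import pickle
from h import *
L=lambda f: pickle.load(open('pics/'+f+'.pkl','rb'))
def tri(obs):
    A=np.zeros((3,3));b=np.zeros(3)
    for c,u,v in obs:
        d=R.from_quat(c['rotation']).as_matrix()@np.linalg.inv(c['intrinsics'])@np.array([u,v,1.]);d/=np.linalg.norm(d);P=np.eye(3)-np.outer(d,d);A+=P;b+=P@c['eye']
    return np.linalg.solve(A,b)
def loc(f,u,v,r=8):
    g=cv2.imread('pics/'+f,0).astype(float);u0,v0=int(round(u)),int(round(v));p=g[v0-r:v0+r+1,u0-r:u0+r+1]
    m=(p<75).astype(np.uint8);n,l,s,ce=cv2.connectedComponentsWithStats(m);i=l[r,r];print(f,s[i]);return ce[i]+[u0-r,v0-r]
t=loc('t4.png',200+417/3.2,100+331/3.2);t0=loc('top0.png',140+378/2.5,100+261/2.5)
c=L('t4.png')
X=tri([(c,*t),(L('w12.png'),282.44,201.14)]);X0=tri([(c,*t0),(L('w7.png'),277.58,196.06)]);print('locked',X,'open',X0)
C=np.array([.667,-.054])
for q in(X,X0): d=q[:2]-C; print(np.arctan2(d[1],d[0])%(2*np.pi)-.034-np.arctan2(.061,-.131),np.hypot(*d))
E
```

```text
t4.png [ 3  3 10 11 83]
top0.png [ 4  4 10 10 81]
locked [ 0.53836991 -0.11951899  0.17453494] open [0.53529432 0.00349437 0.17406138]
0.8728983939404804 0.14435524797411192
-0.00981065999433861 0.14370799714899654
```

The triangulated knob is at z 0.1745, against 0.1741 when it was down in the open notch, with swing 0.873. It is fully down in the locked notch, so I'll hand in.

```bash
python3 -c "
from workcell import bot
print(bot.get_obs()['clock'],bot.get_obs()['ft_force'].round(1)); print(bot.job_done())"
```

```text
19.65 [-0.  -0.  -0.5]
the job is handed in; nothing more can be done
None
```

I turned the carousel onto its key and let it drop home. Then I lifted the lever, took it across the gate and let it down into the locked notch, and handed the job in at 19.65 s.

**Last checks**
- **Carousel:** a fit to the vial caps put them at 112.9 mm, down from 121 mm. That is an 8.1 mm drop, so it is home. It turned clockwise about 0.50 rad.
- **Lever:** the knob stands at a swing of 0.873 and a height of 174.5 mm. It was 174.1 mm when down in the open notch, so it is fully down.
- **Pad:** its end lies about 2 mm from the carousel axis in plan, over the middle of the handle.
- **Robot:** fingers open, backed about 100 mm off the knob and touching nothing; the wrist force read under 1 N. The highest wrist force I saw at any check was about 15 N, during the swing.
- **Other things:** the jar, rack and spanner look unmoved in the last top view. I compared the bench items only by eye and kept the hand clear of them. The planned path kept the hand about 15 mm clear of the needle arm, and no contact showed at the force checks.

**What went wrong or disagreed**
- The first two move calls were refused because their rows lacked keys.
- One early turn of the tool ran into joint 6's range, so I undid it and used the half-turned grasp instead.
- Before lowering the lever, the two cameras gave swings of 0.85 and 0.89. The final triangulation gave 0.873.

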